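# Unclamp the glued stamp block and set it to air

### The arm

A 6-joint arm with a two-finger parallel gripper is mounted at the origin on a cart in front of the work surface, level with it; the furniture and walls round the work are solid. World frame = base frame: x ahead of the robot, y to its left, z up, the work surface at z = 0. Lengths are in mm, angles in rad, forces in N, time in s.
With the tool pointing down it reaches from about 275 to 875 mm from the base axis. Payload 12.5 kg.
Tool frame: the origin (TCP) lies on the centre line of the jaws, within the pads' length; the fingertips stand 25 mm ahead of it and the grasp point (between the pads) lies 6 mm ahead of it; z points along the fingers, y is the line along which they close (so a half turn about z gives the same grasp; the last joint's range is limited). The gripper opens to 85 mm and grips with 20 to 120 N. Pads are 22 mm wide; open, the fingers measure 114 mm over their backs; the gripper's body (76 mm by 85 mm) begins 54 mm behind the grasp point. The pads swing forward as they close: fully open they stand 13 mm farther back than shut.
Start: joints at [1.182, 0.351, 1.652, -0, 1.139, -0.085], TCP at [164.5, 524.809, 256.29] pointing down, gripper open.
Joint ranges: [-2.75, 2.75], [-0.79, 2.1], [0.01, 2.65], [-1.57, 4.71], [0.07, 3.14], [-2.87, 2.87]. Speed limits (rad/s): [2.22, 2.22, 2.79, 3.14, 3.14, 3.14].

### API

Orientations are given as a rotation vector (axis times angle).
In Python, from bench import env, viewer, order gives the robot as it stands.
- The arm moves only by the tool move_arm, never from a script. Its arguments are lists of equal length, an entry for each row: "translation": the shift along the tool's x, y, z in m, a list of three; "roll": the turn about the tool's z in degrees; "gripper": the finger opening in m, from 0 to 0.0854. A call has 1 to 12 rows; each row shifts and turns the commanded pose from where the row before left it, along the tool's axes as they then stand; what a row does not reach is not made up. A row lasts 1/8 s, in which the tool goes at most 62.5 mm and 10.7 degrees, less where a joint would pass 70% of its speed; a pose out of reach is approached as far as the arm can. A call is refused whole if a number of a shift passes 0.0625 or a number of a turn 10.7, either way. A call with a gripper value outside its range is refused whole. The fingers move at their own pace and stop on an object; "squeeze" is the grip in N (left out, the last holds). Time passes only in rows, so rows that do not move let the fingers close. It gives the time, the measured TCP pose, the force, the opening and the grip force at its end, in the units of the state.
- env.state(): the state, without advancing time (a new reading comes with each control period).
- viewer.capture(name): name is "scene" or "top" or "wrist"; returns the picture (480x640x3 uint8, red, green, blue); there is no depth.
- viewer.camera_model(name): a dict with "mtx" (3x3 intrinsics, pixels), "R" (3x3) and "t" (3): a world point X has camera coordinates R X + t; the wrist camera has in their place "tool_from_camera" (4x4, takes a point from camera to tool coordinates, whose origin is the TCP and whose axes are the flange's). Camera axes: x right, y down, z forward; pixel columns grow to the right and rows downward; lengths in mm; the calibration is good to about 2 mm. A picture is of the moment at which its call begins: read the wrist's pose just before it. camera_model takes no time and is no camera call.
- order.finish_job(): hands the job in; it is judged then, once.
The state is a dict: "time": time; "joint_pos": joint angles; "joint_velocities": joint speeds; "joint_torque": joint torques, N m; "tcp_pos": TCP position; "tool_rot": TCP orientation; "force": force on the tool from outside, world axes, zero at the start; "torque": the same for the moment, N m; "gripper_width": opening from 0.0 (shut) to 1.0 (fully open); "grasp_force": force on a finger pad.
Only numpy, scipy, OpenCV 4.12 (cv2) and the standard library are available. Lean on these libraries where they do the work, as an engineer would, in place of code of your own. Each camera call takes 0.05 s, during which the arm holds its last target. There are 200 camera calls.

### The job

The glue on the big wooden stamp block has set. Flip the clamp's red pawl lever right over, away from the block, so that the ratchet lets go, then slide the clamp jaw back up the slope to its stop. Take the block off the slope and set it down gently, flat and rubber face down, in the middle of the black wire trivet; leave the jaw back and the lever flipped over, and leave the other things standing where they are.

Things in the scene. Friction and masses are not known exactly. Their poses are not given: they have to be found in the camera images.
- stand: Fixed plywood gluing clamp, 215 x 116 mm on the table, with a bed sloping 35 degrees that rises along the stand's +x. Origin: on the table under its middle; z up. Up the slope is (cos 35, 0, sin 35), square off the bed is (-sin 35, 0, cos 35) in this frame. Measured up the slope from the fence line: block 0-62 mm, jaw 63-87 (113-137 when back), lever pivot 180, bed end 225.
- fence (a point): Fixed point on the bed surface at the middle of the fence line, stand-frame (-80, 0, 32) mm; axes parallel to the stand's. The block leans from above against two aluminium fence stops, each 20 mm wide and 20 mm high off the bed, centred 38 mm to either side of this point; between them is a 56 mm wide free gap for a finger (the bed goes on 18 mm below the line).
- jaw (a joint): Position of the sliding jaw in m: 0 = against the block, 0.050 = fully back up the slope at its stop. It slides stiffly (about 6 N up the slope, 2 N down) and stays where it is left. While the pawl is engaged (lever at 0) the ratchet teeth stop it from moving back by more than 1 to 2 mm.
- pawl (a joint): Angle of the red pawl lever in rad: 0 = engaged, lever square to the sloping bed (leaning 35 degrees from vertical toward the block); 1.45 = flipped right over up the slope, nearly along the bed. It swings easily (under 1 N at its tip), is top-heavy, and falls by itself to 1.45 once pushed past about 0.85 rad; let go earlier it stays or falls back.
- jaw_handle (a point): Centre of the jaw's dark wooden grip, 16 mm thick along the slope, 60 mm wide across it, standing 25 to 65 mm off the bed on the 24 mm thick, 100 mm wide aluminium jaw; this point is 45 mm off the bed. Axes: x up the slope, y across, z square off the bed. The block's top lies only 22 mm off the bed.
- pawl_tip (a point): Free end of the red pawl lever (paddle 28 mm wide across the slope, 7 mm thick, its red part 46 mm long), 65 mm from the pivot. Its z axis points from the pivot to the tip; y is the hinge line.
- pawl_pivot (a point): Fixed point on the hinge line of the pawl lever, 23 mm off the bed. Axes parallel to the stand's.
- block_centre (a point): Centre (half-way up) of the wooden block stamp: 62 mm along its x, 85 mm along y, 22 mm along z, about 80 g, dark rubber face at -z. At the start it lies on the sloping bed, x up the slope, z square off the bed, between fence and jaw; too wide along y to grip, so grip it across its 62 mm, square to the bed.
- rack_top (a point): Centre of the top of the fixed black wire trivet, round, about 104 mm across; its top is 12 mm above the table.
- ink_pad_centre (a point): Bystander: centre of a loose black ink pad, 57 x 80 x 14 mm.
- jar_centre (a point): Bystander: centre of a loose amber candle jar with black lid, 60 mm across, 66 mm high.
- stamp_centre (a point): Bystander: centre (half-way up) of a loose turned wooden handle stamp, 35 x 43 mm, 74 mm high.
Mind the look-alikes: they are no part of the job. Of the things that look like the part that bears block_centre, the largest one is meant.

How it is judged (in metres and radians):
On the way, in this order (a step that is already met when the one before it is completed fails the run):
1. the red pawl lever is flipped right over (at least 1.3 of 1.45 rad) (value of joint pawl above 1.3 rad), for 0.2 s.
2. the jaw is slid back (at least 43 of 50 mm) with the lever still flipped (value of joint jaw above 0.043 m and value of joint pawl above 1.3 rad), for 0.2 s.
3. the block is lifted off the sloping bed, clear of the fence (z of block_centre in the frame of jaw_handle above -0.015 m), for 0.1 s.
At the end, for the whole second after the job is handed in: The block lies at rest flat on the trivet, rubber face down (within 0.12 rad), its centre within 25 mm of the trivet's centre, let go; the jaw is still back (at least 43 mm) and the lever still flipped over (at least 1.3 rad) (all of step 2 and horizontal distance between block_centre and rack_top below 0.025 m and z of block_centre in the frame of rack_top between 0.007 and 0.015 m and angle between block_centre's own z axis and vertical below 0.12 rad and linear speed of block below 0.02 m/s); the robot touches nothing.
It fails at once if the block is let go over the trivet while more than 20 mm above it (horizontal distance between block_centre and rack_top below 0.06 m and z of block_centre in the frame of rack_top above 0.031 m and contact force between the fingers and block below 0.05 N).
It fails at once if the ink pad, the candle jar or the handle stamp is moved by more than 30 mm or the jar or stamp is tipped over (distance of any of ink_pad_centre, jar_centre, stamp_centre from where it was at the start of the episode above 0.03 m or angle between any of jar_centre, stamp_centre's own z axis and vertical above 0.6 rad).
It also fails if it takes over 53 s, if anything falls off the work surface, if the arm or the gripper's body presses on something with over 40 N, if the wrist force passes 120 N, or if a joint passes its speed limit or range.

## Working session

There is one attempt and no reset: what is moved stays moved. The work goes in short steps, Python scripts to look and compute and a tool call to move; the robot and the scene stay as the last step left them, time stands still between calls to the robot, and variables do not carry over. Pictures are saved under pics/ and viewed, at most 10 in all, crops included, and the job is handed in when it is done.

Besides the shell and the picture viewer there is one more tool, called after "Emit:" in YAML: its name, and indented under it one key for each argument. move_arm: Moves the arm, as the interface text tells. Its arguments: {"type":"object","properties":{"translation":{"type":"array"},"roll":{"type":"array"},"gripper":{"type":"array"},"squeeze":{"type":"number"}},"required":["translation","roll","gripper"]}

```bash
mkdir -p pics && ls
python3 - <<'E'
from bench import env, viewer
import cv2
s=env.state(); print({k:s[k] for k in('time','tcp_pos','tool_rot','force','gripper_width')})
for n in("scene","top"):
    cv2.imwrite(f"pics/{n}0.png",viewer.capture(n)[:,:,::-1])
    m=viewer.camera_model(n);print(n,m)
print(viewer.camera_model("wrist"))
E
```

```text
pics
{'time': 0.0, 'tcp_pos': array([164.3904436 , 524.54857908, 255.77098626]), 'tool_rot': array([-4.75339405e-01, -3.10513313e+00,  1.75000067e-03]), 'force': array([-0.65940339, -0.12802204, -0.77969868]), 'gripper_width': 0.9984060935438751}
scene {'mtx': array([[456.76604776,   0.        , 326.15901334],
       [  0.        , 456.76604776, 240.60344983],
       [  0.        ,   0.        ,   1.        ]]), 'R': array([[ 0.46419296, -0.88566648,  0.01094478],
       [-0.60037132, -0.32370182, -0.73128067],
       [ 0.65121362,  0.3328844 , -0.68198886]]), 't': array([-161.34563987,  458.7161312 ,  525.31220491])}
top {'mtx': array([[622.2159305 ,   0.        , 314.16483094],
       [  0.        , 622.2159305 , 241.59292272],
       [  0.        ,   0.        ,   1.        ]]), 'R': array([[-2.59346253e-02, -9.99663233e-01,  9.03043792e-04],
       [-9.97723013e-01,  2.58280079e-02, -6.23033191e-02],
       [ 6.22590136e-02, -2.51680081e-03, -9.98056853e-01]]), 't': array([ 130.81985776,  544.31952082, 1264.43936686])}
{'mtx': array([[351.55922026,   0.        , 328.83485501],
       [  0.        , 351.55922026, 238.93357478],
       [  0.        ,   0.        ,   1.        ]]), 'tool_from_camera': array([[ 9.08542378e-04, -9.61670242e-01, -2.74207074e-01,
         6.90228516e+01],
       [ 9.99999582e-01,  8.45470744e-04,  3.48196495e-04,
        -1.75989466e+00],
       [-1.03016148e-04, -2.74207276e-01,  9.61670608e-01,
        -1.16486201e+02],
       [ 0.00000000e+00,  0.00000000e+00,  0.00000000e+00,
         1.00000000e+00]])}
```

View pics/scene0.png

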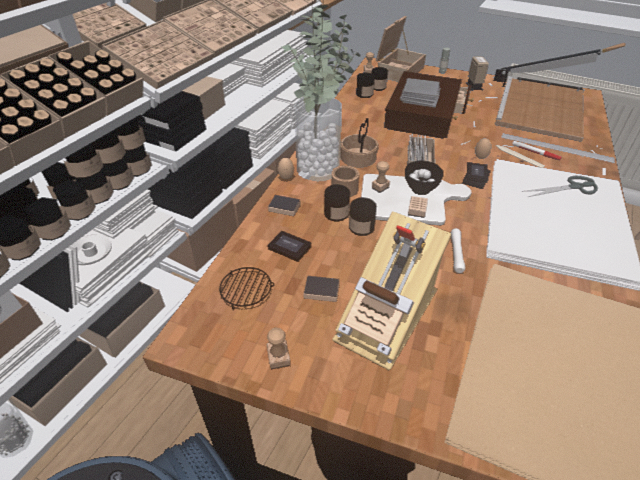

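View pics/top0.png

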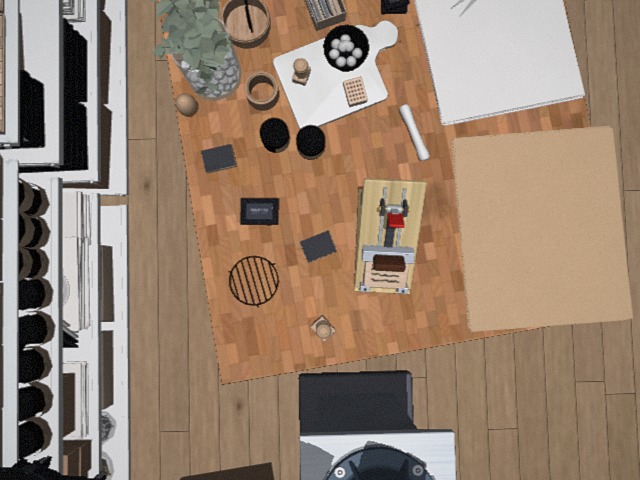

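The scene view shows the stand around (395,285), with its low end at (370,350), and the trivet at (246,287). In the top view the stand spans (355-427, 180-295), the trivet is at (254,281), the paddle at (396,218) and the grip at (388,263). I'll zoom in for the features.

Run:
```python
import cv2,numpy as np
a=cv2.imread('pics/top0.png')[172:302,345:440]; b=cv2.imread('pics/scene0.png')[208:364,330:460]
a=cv2.resize(a,None,fx=4.4,fy=4.4,interpolation=2); b=cv2.resize(b,None,fx=2.9,fy=2.9,interpolation=2)
b=cv2.copyMakeBorder(b,0,max(0,a.shape[0]-b.shape[0]),0,0,0)
c=np.hstack([a,b[:a.shape[0]]]); print(a.shape,c.shape); cv2.imwrite('pics/crop1.png',c)
for n in('top','scene'):
    im=cv2.imread(f'pics/{n}0.png'); h=cv2.cvtColor(im,cv2.COLOR_BGR2HSV)
    m=((h[...,0]<6)|(h[...,0]>174))&(h[...,1]>180)&(h[...,2]>90)
    k,l,s,ce=cv2.connectedComponentsWithStats(m.astype('uint8'))
    print(n,[(s[i].tolist(),ce[i].round(1).tolist()) for i in range(1,k) if s[i,4]>15])
    m=(im.max(2)<60).astype('uint8'); 
    m=cv2.morphologyEx(m,cv2.MORPH_CLOSE,np.ones((9,9)))
    k,l,s,ce=cv2.connectedComponentsWithStats(m)
    print(n,[(s[i].tolist(),ce[i].round(1).tolist()) for i in range(1,k) if 200<s[i,4]<4000 and s[i,0]>190])
```

```text
(572, 418, 3) (572, 795, 3)
top [([388, 213, 16, 14, 183], [395.4, 220.2])]
top [([381, 0, 28, 14, 370], [393.7, 6.3]), ([323, 22, 46, 49, 1360], [346.1, 47.9]), ([260, 118, 65, 42, 1547], [291.9, 137.7]), ([241, 198, 38, 27, 617], [259.1, 210.9]), ([373, 255, 31, 15, 285], [387.4, 260.3]), ([229, 256, 50, 50, 1888], [253.3, 280.3]), ([326, 446, 100, 34, 1559], [381.0, 467.0])]
scene []
scene [([494, 50, 106, 36, 274], [525.7, 67.8]), ([356, 67, 31, 31, 453], [369.5, 79.4]), ([385, 109, 66, 29, 1188], [416.4, 123.1]), ([406, 161, 36, 33, 768], [422.8, 176.6]), ([325, 185, 51, 48, 1107], [349.1, 204.2]), ([268, 232, 42, 29, 384], [287.9, 247.0]), ([191, 386, 108, 94, 3931], [231.4, 438.2]), ([312, 428, 102, 52, 3237], [355.7, 459.9])]
```

View pics/crop1.png

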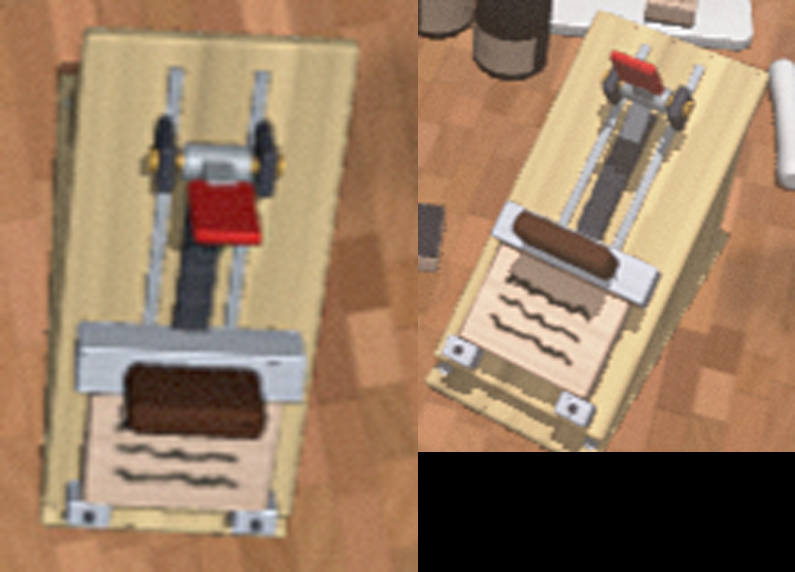

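The crops show the stop bolts, the bed corners, the grip and the paddle in both views. I'll triangulate the bolts and bed corners and fit the stand's yaw and position.

```bash
cat > h.py <<'E'
import numpy as np,cv2
from scipy.optimize import least_squares
from scipy.spatial.transform import Rotation as Rn
from bench import env,viewer
C,S=np.cos(np.radians(35)),np.sin(np.radians(35))
def P(n):
    m=viewer.camera_model(n); return m['mtx']@np.c_[m['R'],m['t']]
def ray(n,uv,z):
    m=viewer.camera_model(n); d=m['R'].T@np.linalg.inv(m['mtx'])@[*uv,1]; c=-m['R'].T@m['t']
    return c+d*(z-c[2])/d[2]
def sf(s,y,n): return np.array([-80+s*C-n*S,y,32+s*S+n*C])
E
python3 - <<'E'
from h import *
T=np.array([(90,517),(255,523),(85,32),(356,43),(42,522),(285,536)])/4.4+[345,172]
Q=(np.array([(459,350),(573,408),(598,12),(768,72),(428,380),(595,448)])-[418,0])/2.9+[330,208]
X=cv2.triangulatePoints(P('top'),P('scene'),T.T.astype(float),Q.T.astype(float)); X=(X[:3]/X[3]).T
print(X.round(1))
M=np.array([sf(-9,38,20),sf(-9,-38,20),sf(225,58,0),sf(225,-58,0),sf(-18,58,0),sf(-18,-58,0)])
f=lambda p:(Rn.from_rotvec([0,0,p[0]]).apply(M)+[p[1],p[2],0]-X).ravel()
r=least_squares(f,[0,400,0]);print(np.degrees(r.x[0]),r.x,r.fun.reshape(-1,3).round(1))
print('trivet',ray('top',(253.5,280.5),12),ray('scene',(246,287),12))
print('pads top',ray('top',(318.5,246),14),ray('top',(259,211),14),'handle stamp',ray('top',(322,328),60), 'jar', ray('top',(311,141),66))
E
```

```text
[[446.8  16.7  44.4]
 [442.1 -58.7  43. ]
 [651.7  21.8 155.2]
 [643.8 -91.5 158.1]
 [444.4  35.8   3.7]
 [435.6 -75.9  22.9]]
-4.027304009658589 [-7.02897149e-02  5.40416694e+02 -2.73948849e+01] [[-2.3  0.8 -1.2]
 [-3.   0.3  0.3]
 [-3.2  1.4  5.9]
 [-3.4 -1.1  3. ]
 [ 5.5  1.3 17.9]
 [ 6.2 -2.7 -1.2]]
trivet [470.82505306 243.6129066   12.        ] [466.83552796 241.2711491   12.        ]
pads top [538.36920939 107.96243166  14.        ] [614.09903671 229.18651007  14.        ] handle stamp [373.69324986 105.76023702  60.        ] jar [746.18529922 117.89829311  66.        ]
```

Emit:
move_arm:
  translation:
    - [0,0,0]
    - [0,0,0]
    - [-0.041,-0.0435,0]
    - [-0.041,-0.0435,0]
    - [-0.041,-0.0435,0]
    - [-0.041,-0.0435,0]
    - [-0.041,-0.0435,0]
    - [-0.041,-0.0435,0]
    - [-0.041,-0.0435,0]
    - [-0.041,-0.0435,0]
    - [-0.041,-0.0435,0]
    - [0,0,0]
  roll: [-6.7,-6.7,0,0,0,0,0,0,0,0,0,0]
  gripper: [0,0,0,0,0,0,0,0,0,0,0,0]
  squeeze: 20

```text
time: 1.6
tcp_pos: [506.8, 105.7, 255.8]
tool_rot: [-0.116, -3.139, 0.001]
force: [-0.3, 0.4, -0.7]
gripper_width: 0.003
grasp_force: 0.0
```

Emit:
move_arm:
  translation:
    - [0.01,-0.044,0]
    - [0,-0.043,0]
    - [0,-0.043,0]
    - [0,0,0]
  roll: [0,0,0,0]
  gripper: [0,0,0,0]

```text
time: 2.1
tcp_pos: [485.6, -21.6, 256.2]
tool_rot: [-0.113, -3.139, 0.0]
force: [-0.2, -0.2, 0.5]
gripper_width: -0.001
grasp_force: 0.0
```

Run:
```python
from h import *
s=env.state(); print(s['tcp_pos'],s['tool_rot'])
a=viewer.capture('wrist')[:,:,::-1];b=viewer.capture('scene')[:,:,::-1]
cv2.imwrite('pics/w1.png',a);cv2.imwrite('pics/s1.png',b)
b=cv2.resize(b[150:370,300:480],None,fx=2,fy=2.18)
cv2.imwrite('pics/ws1.png',np.hstack([cv2.resize(a,(440,480))*1,b[:480]]))
cv2.imwrite('pics/w1.png',a)
```

```text
[485.56711051 -21.64056066 256.17291799] [-1.13327533e-01 -3.13901635e+00  5.06062006e-05]
```

View pics/w1.png

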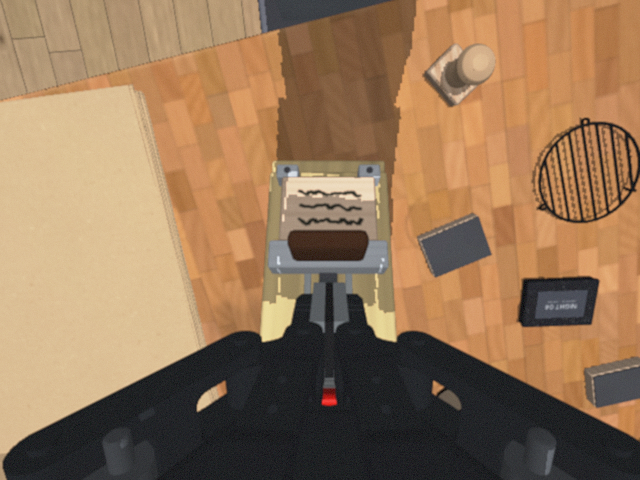

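View pics/s1.png

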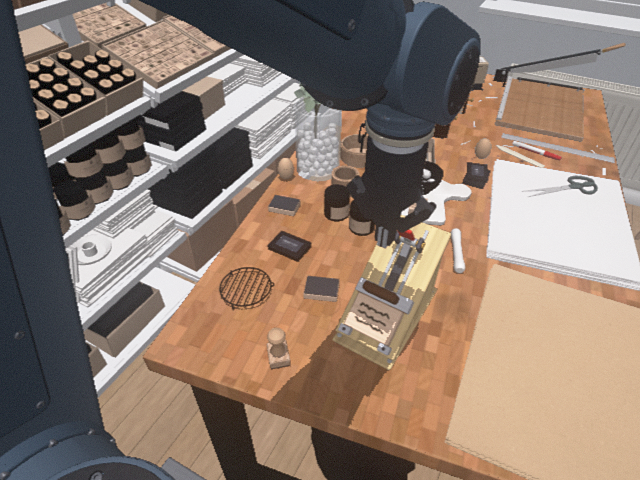

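The wrist view is square with the stand: stop bolts at (287,171) and (370,170), the grip at (329,246), the trivet at (588,172). In the scene view the closed fingertips are near (385,240).

```bash
cat >> h.py <<'E'
def wray(uv,z,pos,rot):
    m=viewer.camera_model('wrist'); T=m['tool_from_camera']; R=Rn.from_rotvec(rot).as_matrix()
    c=R@T[:3,3]+pos; d=R@T[:3,:3]@np.linalg.inv(m['mtx'])@[*uv,1]
    return c+d*(z-c[2])/d[2]
ORG=np.array([543,-27.5]);PSI=np.radians(-4)
def tost(p,o=ORG): # world->stand
    return np.r_[Rn.from_rotvec([0,0,-PSI]).apply([p[0]-o[0],p[1]-o[1],p[2]])]
def proj(n,X):
    p=P(n)@[*X,1]; return p[:2]/p[2]
E
python3 - <<'E'
from h import *
pos=np.array([485.57,-21.64,256.17]);rot=[-.1133,-3.139,0]
for n,uv,z in(('boltR',(287,171),43),('boltL',(370,170),43),('stop outerL',(383,163),43),('stop outerR',(273,163),43),('handle topL',(367,232),128),('handle topR',(290,232),128)):
    w=wray(uv,z,pos,rot);print(n,w.round(1),tost(w).round(1))
print('model bolt',sf(-9,38,20),'handle low top edge',sf(67,30,65))
print('trivet',wray((588,172),12,pos,rot))
for k in(12,25,38):print(k,proj('scene',pos+[0,0,-k]))
E
```

```text
boltR [442. -59.  43.] [-98.6 -38.5  43. ]
boltL [446.5  17.5  43. ] [-99.4  38.2  43. ]
stop outerL [441.   29.7  43. ] [-105.7   49.9   43. ]
stop outerR [433.8 -71.1  43. ] [-105.9  -51.1   43. ]
handle topL [482.5   4.4 128. ] [-62.6  27.6 128. ]
handle topR [478.5 -50.9 128. ] [-62.7 -27.8 128. ]
model bolt [-98.84389713  38.          43.22085296] handle low top edge [-62.3992814   30.         123.67450411]
trivet [467.05086514 240.85244863  12.        ]
12 [384.90735623 237.62258184]
25 [384.04157229 244.07888602]
38 [383.1981825  250.36819313]
```

Emit:
move_arm:
  translation:
    - [-0.051,-0.002,0]
    - [0,0,0.044]
    - [0,0,0]
    - [-0.017,0,0]
    - [-0.017,0,0]
    - [-0.017,0,0]
    - [-0.017,0,0]
    - [-0.017,0,0]
    - [0,0,0]
    - [0,0,0]
  roll: [0,0,0,0,0,0,0,0,0,0]
  gripper: [0,0,0,0,0,0,0,0,0,0]

```text
time: 3.45
tcp_pos: [621.5, -30.9, 214.7]
tool_rot: [0.108, 3.139, -0.0]
force: [-3.2, -0.1, 4.8]
gripper_width: 0.0
grasp_force: 3.1
```

Emit:
move_arm:
  translation:
    - [0,0,-0.044]
    - [0.06,0,0]
    - [0.06,0,0]
    - [0.055,0,0]
    - [0,0,0]
  roll: [0,0,0,0,0]
  gripper: [0,0,0,0,0]

```text
time: 4.08
tcp_pos: [444.3, -18.7, 257.9]
tool_rot: [0.108, 3.139, 0.0]
force: [1.4, 0.1, 0.3]
gripper_width: 0.0
grasp_force: 0.0
```

Run:
```python
from h import *
s=env.state(); print(s['time'],s['tcp_pos'],s['tool_rot'],tost(s['tcp_pos']))
a=viewer.capture('top')[:,:,::-1]
h=cv2.cvtColor(np.ascontiguousarray(a),cv2.COLOR_BGR2HSV)
m=((h[...,0]<6)|(h[...,0]>174))&(h[...,1]>150)&(h[...,2]>60)
v,u=np.nonzero(m[150:320,340:450]);print(len(u),u.min()+340,u.max()+340,v.min()+150,v.max()+150)
w=lambda p:np.r_[Rn.from_rotvec([0,0,PSI]).apply(p)]+[*ORG,0]
print('pivot',proj('top',w(sf(180,0,23))),'tip flipped',proj('top',w(sf(180,0,23)+65*np.array([np.sin(1.45-.611),0,np.cos(1.45-.611)]))))
```

```text
4.075 [444.25039297 -18.66616907 257.87199321] [1.08302505e-01 3.13941797e+00 7.81189075e-05] [-99.12527484   1.92388779 257.87199321]
304 388 405 179 200
pivot [393.7079378  208.06662771] tip flipped [397.81847159 178.23739518]
```

Emit:
move_arm:
  translation:
    - [0,-0.002,0.06]
    - [0,0,0.06]
    - [0,0,0.008]
    - [-0.024,0,0]
    - [-0.008,0,-0.0055]
    - [-0.008,0,-0.0055]
    - [-0.008,0,-0.0055]
    - [-0.008,0,-0.0055]
    - [-0.006,0,-0.004]
    - [0,0,0]
  roll: [0,0,0,0,0,0,0,0,0,0]
  gripper: [0,0,0,0,0,0,0,0,0,0]

```text
time: 5.38
tcp_pos: [508.6, -25.8, 155.8]
tool_rot: [-0.109, -3.137, -0.0]
force: [-8.9, 1.5, -0.9]
gripper_width: -0.007
grasp_force: 4.1
```

Run:
```python
from h import *
s=env.state(); print(s['time'],tost(s['tcp_pos']),s['force'])
a=viewer.capture('wrist')[:,:,::-1]; cv2.imwrite('pics/w2.png',a)
```

```text
5.375 [-34.43069751  -0.73040174 155.84304752] [-8.86610641  1.48886754 -0.86112017]
```

View pics/w2.png

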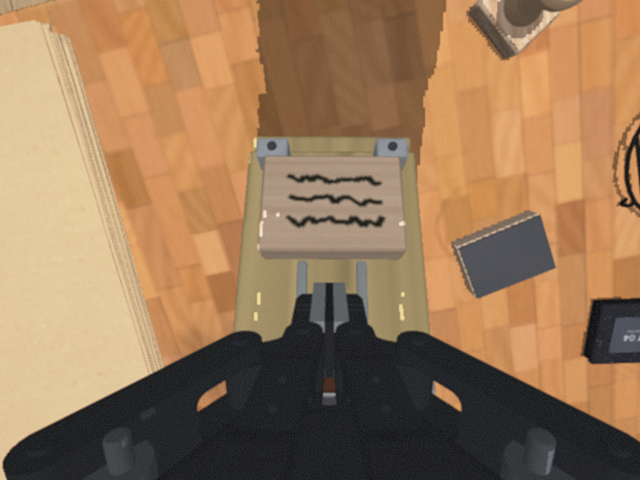

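Emit:
move_arm:
  translation:
    - [-0.002,0,-0.0015]
    - [-0.001,0,0]
    - [0,0,0]
  roll: [0,0,0]
  gripper: [0,0,0]

```text
time: 5.8
tcp_pos: [509.0, -25.8, 156.1]
tool_rot: [-0.109, -3.131, -0.001]
force: [-17.2, -0.7, -5.3]
gripper_width: 0.001
grasp_force: 8.7
```

Emit:
move_arm:
  translation:
    - [0.04,0,0]
    - [0,-0.05,0]
    - [0,-0.04,0]
    - [0,0,0]
  roll: [0,0,0,0]
  gripper: [0,0,0,0]

```text
time: 6.3
tcp_pos: [467.2, -115.5, 158.2]
tool_rot: [0.114, 3.136, -0.002]
force: [-0.3, 0.3, -0.2]
gripper_width: -0.002
grasp_force: 0.0
```

Run:
```python
from h import *
s=env.state(); print(s['time'],tost(s['tcp_pos']),s['force'])
b=viewer.capture('scene')[:,:,::-1];t=viewer.capture('top')[:,:,::-1]
w=lambda p:np.r_[Rn.from_rotvec([0,0,PSI]).apply(p)]+[*ORG,0]
for q in(43,50):print(q,proj('scene',w(sf(67+q,30,65))),proj('scene',w(sf(67+q,-30,65))),proj('scene',w(sf(63+q,50,0))))
cv2.imwrite('pics/s2.png',np.hstack([cv2.resize(x,None,fx=3,fy=3,interpolation=2) for x in(b[200:364,330:460],)]))
cv2.imwrite('pics/s2f.png',b)
```

```text
6.3 [-69.50665718 -93.04447175 158.16876356] [-0.27070393  0.34327234 -0.22794583]
43 [372.19680233 263.26965459] [405.11626185 277.46869772] [368.61355473 269.00049997]
50 [373.97145275 259.51198923] [406.90723144 273.57983404] [370.2492972  265.53886804]
```

View pics/s2.png

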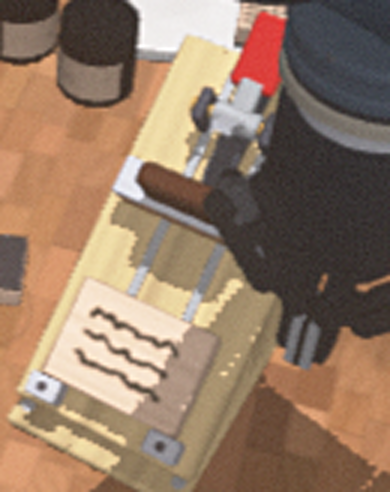

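Emit:
move_arm:
  translation:
    - [0.003,0,0.05]
    - [0,0,0.031]
    - [0,0,0]
    - [0,0.03,0]
    - [0,0.01,0]
    - [0,0.01,0]
    - [0,0.01,0]
    - [0,0.005,0]
    - [0,0,0]
  roll: [0,0,0,0,0,0,0,0,0]
  gripper: [0,0,0,0,0,0,0,0,0]

```text
time: 7.52
tcp_pos: [467.2, -48.0, 74.8]
tool_rot: [-0.11, -3.14, -0.0]
force: [0.1, 0.2, -0.3]
gripper_width: 0.001
grasp_force: 0.0
```

Run:
```python
from h import *
s=env.state(); print(s['time'],tost(s['tcp_pos']),s['force'])
a=viewer.capture('wrist')[:,:,::-1]; cv2.imwrite('pics/w3.png',a)
```

```text
7.525 [-74.14956309 -25.7450447   74.75948149] [ 0.08189065  0.24458176 -0.28843215]
```

View pics/w3.png

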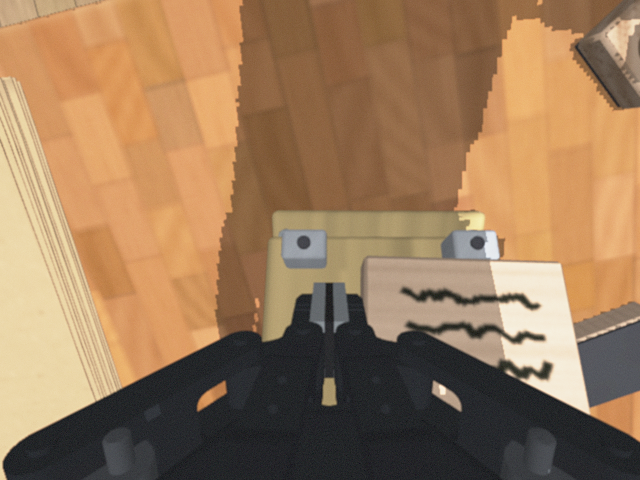

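Run:
```python
from h import *
s=env.state();pos,rot=s['tcp_pos'],s['tool_rot']
for uv,z in(((363,258),50),((560,263),50),((303,242),43),((478,242),43),((588,408),78)):
    print(uv,tost(wray(uv,z,pos,rot)).round(1))
```

```text
(363, 258) [-95.  -13.1  50. ]
(560, 263) [-92.8  70.9  50. ]
(303, 242) [-100.  -39.   43.]
(478, 242) [-100.    37.9   43. ]
(588, 408) [-43.2  73.   78. ]
```

Emit:
move_arm:
  translation:
    - [0,0.003,0]
    - [0,0.003,0]
    - [0,0.003,0]
    - [0,0.001,0]
    - [0,0,0]
    - [0,-0.04,0]
    - [0,0,-0.06]
    - [0,0,-0.06]
    - [0,0,0]
  roll: [0,0,0,0,0,0,0,0,0]
  gripper: [0,0,0,0,0,0,0,0,0]

```text
time: 8.7
tcp_pos: [466.4, -78.4, 198.3]
tool_rot: [0.11, 3.134, -0.002]
force: [0.5, 0.5, -0.3]
gripper_width: -0.0
grasp_force: 0.0
```

Run:
```python
from h import *
s=env.state();pos,rot=s['tcp_pos'],s['tool_rot'];print(s['time'],pos,tost(pos))
a=viewer.capture('wrist')[:,:,::-1]; cv2.imwrite('pics/w4.png',a)
```

```text
8.7 [466.44685158 -78.4251761  198.34473653] [-72.81430809 -56.14120262 198.34473653]
```

View pics/w4.png

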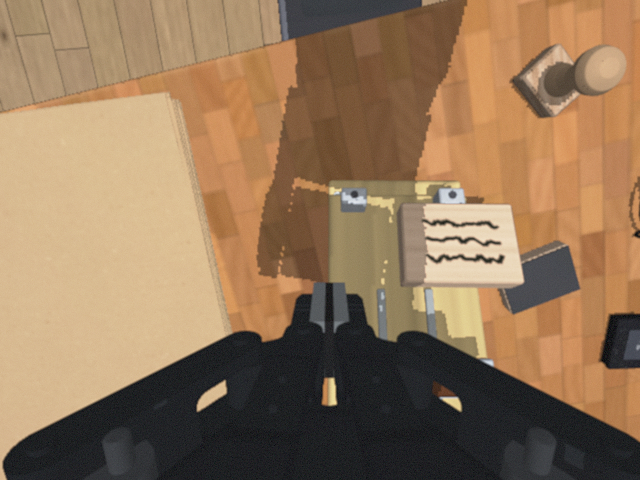

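Run:
```python
from h import *
s=env.state();pos,rot=s['tcp_pos'],s['tool_rot']
for uv,z in(((403,205),50),((513,206),50),((522,281),85.6),((402,280),85.6),((452,196),43)):
    print(uv,tost(wray(uv,z,pos,rot)).round(1))
```

```text
(403, 205) [-94.9  -1.7  50. ]
(513, 206) [-94.2  81.6  50. ]
(522, 281) [-48.1  76.6  85.6]
(402, 280) [-48.8  -6.8  85.6]
(452, 196) [-100.6   37.2   43. ]
```

Emit:
move_arm:
  translation:
    - [-0.0055,0.06,0]
    - [-0.0055,0.06,0]
    - [0,0.0085,0]
    - [0,0,0]
    - [0,0,0]
    - [0,0,0]
    - [0,0,0]
    - [0,0,0]
    - [0,0,0]
    - [0,0,0]
    - [0,0,0]
    - [0,0,0]
  roll: [0,0,0,10,10,10,10,10,10,10,10,10]
  gripper: [0.0854,0.0854,0.0854,0.0854,0.0854,0.0854,0.0854,0.0854,0.0854,0.0854,0.0854,0.0854]

```text
time: 10.25
tcp_pos: [484.2, 48.7, 193.3]
tool_rot: [-2.303, -2.134, 0.004]
force: [-0.1, -0.6, -0.5]
gripper_width: 1.0
grasp_force: 0.0
```

Run:
```python
from h import *
s=env.state();pos,rot=s['tcp_pos'],s['tool_rot'];R=Rn.from_rotvec(rot).as_matrix()
print(s['time'],tost(pos),s['joint_pos'],'tool y in stand',tost(R[:,1]+[*ORG,0]))
a=viewer.capture('wrist')[:,:,::-1]; cv2.imwrite('pics/w5.png',a)
```

```text
10.25 [-64.0027167   71.88427514 193.34807934] [ 4.49799792e-03  3.19333115e-01  1.87331500e+00 -2.30140514e-05
  9.52000195e-01  8.06250406e-02] tool y in stand [ 0.99997552 -0.00630083 -0.00304422]
```

View pics/w5.png

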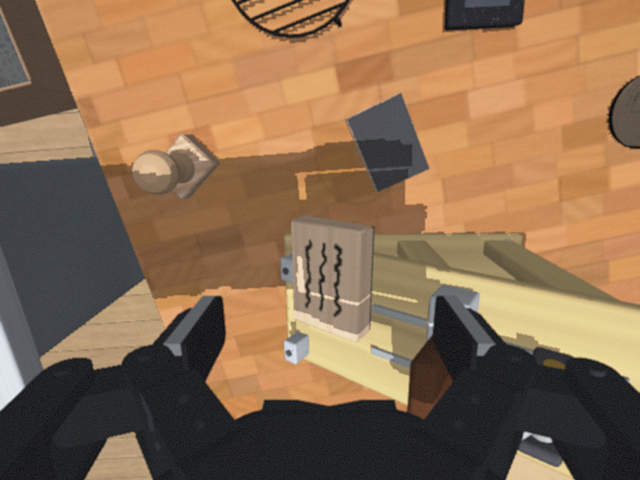

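Run:
```python
from h import *
s=env.state();pos,rot=s['tcp_pos'],s['tool_rot']
a=cv2.imread('pics/w5.png')
for uv,z in(((295,224),50),((372,235),85.6),((294,322),50),((368,338),85.6),((289,269),43),((291,352),43)):
    print(uv,tost(wray(uv,z,pos,rot)).round(1))
```

```text
(295, 224) [-89.9  77.7  50. ]
(372, 235) [-35.6  78.   85.6]
(294, 322) [-94.1  -5.3  50. ]
(368, 338) [-36.9   1.   85.6]
(289, 269) [-97.   38.6  43. ]
(291, 352) [-98.7 -38.2  43. ]
```

Emit:
move_arm:
  translation:
    - [0,0.002,0.05]
    - [0,0,0.05]
    - [0,0,0.02]
    - [0,0,0.012]
    - [0,0,0]
  roll: [0,0,0,0,0]
  gripper: [0.0854,0.0854,0.0854,0.0854,0.0854]

```text
time: 10.92
tcp_pos: [486.6, 48.9, 62.2]
tool_rot: [-2.296, -2.143, 0.002]
force: [-0.4, -0.2, -0.1]
gripper_width: 0.997
grasp_force: 0.0
```

Emit:
move_arm:
  translation:
    - [0,0,0]
    - [0,0,0]
    - [0,0,0]
    - [0,0,0]
    - [0,0,0]
    - [0,0,0]
  roll: [0,0,0,0,0,0]
  gripper: [0.05,0.05,0.05,0.05,0.05,0.05]
  squeeze: 40

```text
time: 11.68
tcp_pos: [485.9, 49.6, 63.8]
tool_rot: [-2.296, -2.141, 0.002]
force: [-9.2, 4.5, 12.6]
gripper_width: 0.708
grasp_force: 40.1
```

Run:
```python
from h import *
s=env.state();print(s['time'],tost(s['tcp_pos']),s['force'],s['torque'],s['gripper_width']*85.4,s['grasp_force'])
```

```text
11.675 [-62.36510328  72.90689429  63.80201263] [-9.22592811  4.54080644 12.58665944] [ 0.60737044  1.7704721  -0.1870843 ] 60.461953464512476 40.12313205428654
```

Emit:
move_arm:
  translation:
    - [0,0,-0.006]
    - [0,0,-0.01]
    - [0,0,-0.015]
    - [0,0,-0.02]
    - [0,0,0]
  roll: [0,0,0,0,0]
  gripper: [0.05,0.05,0.05,0.05,0.05]

```text
time: 12.3
tcp_pos: [488.5, 49.1, 115.8]
tool_rot: [2.295, 2.14, 0.005]
force: [0.1, -0.1, -0.9]
gripper_width: 0.696
grasp_force: 43.6
```

Run:
```python
from h import *
s=env.state();print(s['time'],tost(s['tcp_pos']),s['force'],s['torque'],s['gripper_width']*85.4,s['grasp_force'])
```

```text
12.3 [-59.74032297  72.57142834 115.81562474] [ 0.08771772 -0.14170669 -0.90351121] [ 0.02745122 -0.01073694 -0.06047749] 59.450032365412184 43.63678409878048
```

Emit:
move_arm:
  translation:
    - [0,0,-0.02]
    - [0.035,-0.006,0]
    - [0.045,-0.008,0]
    - [0.045,-0.008,0]
    - [0.045,-0.008,0]
    - [0.035,-0.007,0]
    - [0.0205,-0.004,0]
    - [0,0,0.02]
    - [0,0,0.02]
    - [0,0,0.015]
    - [0,0,0]
  roll: [0,0,0,0,0,0,0,0,0,0,0]
  gripper: [0.05,0.05,0.05,0.05,0.05,0.05,0.05,0.05,0.05,0.05,0.05]

```text
time: 13.68
tcp_pos: [461.6, 276.4, 77.9]
tool_rot: [-2.298, -2.142, 0.003]
force: [-0.1, -1.1, -0.6]
gripper_width: 0.703
grasp_force: 43.7
```

Run:
```python
from h import *
s=env.state();print(s['time'],s['tcp_pos'],s['force'],s['torque'],s['gripper_width']*85.4,s['grasp_force'])
a=viewer.capture('wrist')[:,:,::-1]; cv2.imwrite('pics/w6.png',a)
# light wood mask (block top) near grip
h=cv2.cvtColor(np.ascontiguousarray(a),cv2.COLOR_BGR2HSV)
m=((h[...,1]<95)&(h[...,2]>110)).astype('uint8'); m=cv2.morphologyEx(m,cv2.MORPH_OPEN,np.ones((5,5)))
k,l,st,ce=cv2.connectedComponentsWithStats(m)
for i in range(1,k):
    if st[i,4]>800:
        c=max(cv2.findContours((l==i).astype('uint8'),0,2)[0],key=cv2.contourArea)
        print(st[i],a[l==i].mean(0).round(),cv2.approxPolyDP(c,8,True)[:,0].tolist())
```

```text
13.675 [461.59357749 276.40487736  77.88262002] [-0.11792055 -1.07807841 -0.59431255] [ 0.01940088 -0.05785109  0.00309665] 60.06163833052631 43.71957588766236
[    0     0   640   182 70423] [129. 164. 195.] [[0, 0], [0, 42], [98, 78], [81, 83], [117, 181], [479, 97], [507, 74], [529, 85], [639, 59], [639, 0]]
[  256   273   156   137 15050] [118. 136. 157.] [[256, 287], [261, 399], [284, 390], [287, 329], [291, 399], [305, 398], [313, 342], [316, 403], [334, 404], [335, 351], [348, 364], [343, 402], [392, 398], [402, 409], [407, 318], [289, 273]]
```

Run:
```python
from h import *
m=viewer.camera_model('wrist');T=m['tool_from_camera']
for X in(4,7,10):
    L=[]
    for uv in((256,287),(289,273),(407,318)):
        d=T[:3,:3]@np.linalg.inv(m['mtx'])@[*uv,1];c=T[:3,3];L.append((c+d*(X-c[0])/d[0])[1:])
    L=np.array(L);e=L[2]-L[1];print(X,L.round(1).tolist(),np.linalg.norm(e),np.linalg.norm(L[0]-L[1]),np.degrees(np.arctan2(-e[1],e[0])))
```

```text
4 [[-32.4, 28.6], [-19.5, 45.6], [29.0, 0.4]] 66.30583454338773 21.368043997581097 42.971563114325015
7 [[-30.9, 21.8], [-18.6, 38.0], [27.6, -5.1]] 63.18116869060738 20.36107382851914 42.97156311432503
10 [[-29.3, 14.9], [-17.7, 30.4], [26.3, -10.6]] 60.056502837827004 19.354103659457156 42.971563114325015
```

Emit:
move_arm:
  translation:
    - [0.001,0.002,0.015]
    - [0,0,0.007]
    - [0,0,0.003]
    - [0,0,0.002]
    - [0,0,0]
  roll: [0,0,0,0,0]
  gripper: [0.05,0.05,0.05,0.05,0.05]
  squeeze: 25

```text
time: 14.35
tcp_pos: [464.0, 277.8, 51.8]
tool_rot: [2.298, 2.142, 0.0]
force: [-0.2, 0.1, -0.9]
gripper_width: 0.699
grasp_force: 43.7
```

Emit:
move_arm:
  translation:
    - [0,0,0.001]
    - [0,0,0.001]
    - [0,0,0]
  roll: [0,0,0]
  gripper: [0.05,0.05,0.05]

```text
time: 14.72
tcp_pos: [464.1, 277.8, 49.9]
tool_rot: [2.298, 2.142, 0.0]
force: [-0.1, 0.2, 0.7]
gripper_width: 0.703
grasp_force: 43.8
```

Emit:
move_arm:
  translation:
    - [0,0,0.002]
    - [0,0,0]
  roll: [0,0]
  gripper: [0.05,0.05]

```text
time: 14.98
tcp_pos: [464.3, 277.9, 47.9]
tool_rot: [2.297, 2.142, 0.001]
force: [2.0, 1.5, 2.8]
gripper_width: 0.702
grasp_force: 44.0
```

Emit:
move_arm:
  translation:
    - [0,0,0.002]
    - [0,0,0]
  roll: [0,0]
  gripper: [0.05,0.05]

```text
time: 15.22
tcp_pos: [464.5, 278.1, 46.1]
tool_rot: [2.297, 2.142, 0.002]
force: [2.1, 3.7, 4.2]
gripper_width: 0.702
grasp_force: 44.1
```

Emit:
move_arm:
  translation:
    - [0,0,0.002]
    - [0,0,0]
  roll: [0,0]
  gripper: [0.05,0.05]

```text
time: 15.48
tcp_pos: [464.7, 278.3, 44.8]
tool_rot: [2.298, 2.142, 0.003]
force: [0.2, 2.9, 14.3]
gripper_width: 0.702
grasp_force: 44.2
```

Emit:
move_arm:
  translation:
    - [0,0,0]
    - [0,0,0]
    - [0,0,0]
    - [0,0,0]
    - [0,0,0]
    - [0,0,0]
    - [0,0,0]
    - [0,0,0]
  roll: [0,0,0,0,0,0,0,0]
  gripper: [0.062,0.063,0.064,0.066,0.068,0.07,0.07,0.07]
  squeeze: 20

```text
time: 16.48
tcp_pos: [463.9, 277.8, 43.8]
tool_rot: [-2.298, -2.142, 0.0]
force: [-0.0, 0.3, -0.2]
gripper_width: 0.822
grasp_force: 0.0
```

```bash
cat > look.py <<'E'
from h import *
s=env.state();print(s['time'],s['tcp_pos'],s['force'],s['gripper_width']*85.4,s['grasp_force'])
for n in('top','scene'):
    a=np.ascontiguousarray(viewer.capture(n)[:,:,::-1])
    r0=a[230:330,200:310]
    h=cv2.cvtColor(r0,cv2.COLOR_BGR2HSV)
    m=((h[...,1]<95)&(h[...,2]>110)).astype('uint8')
    k,l,st,ce=cv2.connectedComponentsWithStats(m);i=1+st[1:,4].argmax()
    c=max(cv2.findContours((l==i).astype('uint8'),0,2)[0],key=cv2.contourArea)
    r=cv2.minAreaRect(c);u=np.array(r[0])+[200,230]
    print(n,st[i],u,r[1:],ray(n,u,34),(cv2.boxPoints(r)+[200,230]).round().tolist(),cv2.approxPolyDP(c,3,True)[:,0].tolist())
s=env.state();pos,rot=s['tcp_pos'],s['tool_rot']
a=np.ascontiguousarray(viewer.capture('wrist')[:,:,::-1])
h=cv2.cvtColor(a,cv2.COLOR_BGR2HSV);m=((h[...,1]<95)&(h[...,2]>110)).astype('uint8'); m=cv2.morphologyEx(m,cv2.MORPH_OPEN,np.ones((5,5)))
k,l,st,ce=cv2.connectedComponentsWithStats(m)
for i in range(1,k):
    if st[i,4]>1500:
        c=max(cv2.findContours((l==i).astype('uint8'),0,2)[0],key=cv2.contourArea)
        q=cv2.approxPolyDP(c,6,True)[:,0];print(st[i].tolist(),q.tolist())
        if len(q)<12:print([wray(p,34,pos,rot)[:2].round(0).tolist() for p in q])
E
python3 look.py
```

```text
16.475 [463.93379124 277.768769    43.77033351] [-0.02540965  0.34949546 -0.15235341] 70.15719941978226 0.042856331056100316
top [   0   32   40   46 1025] [215.10000324 284.20000076] ((29.96331024169922, 47.404640197753906), 63.43495178222656) [465.31800624 319.28712284  34.        ] [[187.0, 281.0], [230.0, 260.0], [243.0, 287.0], [201.0, 308.0]] [[29, 33], [23, 39], [11, 41], [1, 51], [0, 48], [0, 77], [25, 66], [31, 59], [39, 59]]
scene [  19   32   51   40 1154] [242.73439026 281.47782898] ((47.50081253051758, 31.46665382385254), 21.161258697509766) [460.74008548 241.7450286   34.        ] [[215.0, 288.0], [226.0, 258.0], [271.0, 275.0], [259.0, 305.0]] [[33, 32], [19, 47], [21, 59], [53, 71], [68, 52], [68, 45]]
[0, 0, 640, 185, 72000] [[0, 0], [0, 43], [59, 60], [77, 78], [74, 92], [108, 184], [486, 97], [509, 77], [517, 89], [525, 75], [536, 85], [578, 75], [583, 63], [587, 73], [639, 61], [639, 0]]
[257, 267, 159, 146, 17296] [[401, 268], [265, 280], [257, 306], [275, 399], [307, 395], [297, 336], [309, 321], [314, 401], [337, 403], [337, 318], [349, 345], [340, 359], [348, 377], [344, 399], [370, 398], [368, 324], [360, 320], [366, 313], [378, 319], [380, 398], [412, 412], [410, 283]]
```

```bash
cat > tilt.py <<'E'
from h import *
import sys
m=viewer.camera_model('wrist');T=m['tool_from_camera']
def pl(uv,X):
    d=T[:3,:3]@np.linalg.inv(m['mtx'])@[*uv,1];c=T[:3,3];return (c+d*(X-c[0])/d[0])[1:]
q=eval(sys.argv[1])
for X in(4,8,12): 
    L=np.array([pl(u,X) for u in q]);e=L[1]-L[0];print(X,L.round(1).tolist(),np.linalg.norm(e),np.degrees(np.arctan2(-e[1],e[0])))
E
python3 tilt.py "[(265,280),(401,268),(257,306),(410,283)]"
```

```text
4 [[-29.8, 36.7], [37.1, 52.7], [-28.3, 10.1], [37.4, 33.2]] 68.80749063284453 -13.491792428193422
8 [[-27.9, 27.1], [34.8, 42.1], [-26.5, 2.1], [35.1, 23.8]] 64.48406012321496 -13.491792428193419
12 [[-26.0, 17.4], [32.5, 31.5], [-24.7, -5.9], [32.7, 14.4]] 60.1606296135854 -13.491792428193419
```

Emit:
move_arm:
  translation:
    - [0,0,0]
    - [0,0,0]
    - [0,0,0]
    - [0,0,-0.02]
    - [0,0,-0.05]
    - [0,0,-0.05]
    - [0,0,-0.05]
    - [0.05,0,0]
    - [0,0,0]
  roll: [0,0,0,0,0,0,0,0,0]
  gripper: [0.0854,0.0854,0.0854,0.0854,0.0854,0.0854,0.0854,0.0854,0.0854]

```text
time: 17.75
tcp_pos: [467.4, 329.7, 214.3]
tool_rot: [2.296, 2.145, 0.003]
force: [0.5, -0.7, -1.0]
gripper_width: 1.002
grasp_force: 0.0
```

```bash
python3 look.py
python3 - <<'E'
from h import *
a=np.ascontiguousarray(viewer.capture('top')[:,:,::-1])
h=cv2.cvtColor(a,cv2.COLOR_BGR2HSV)
m=((h[...,0]<6)|(h[...,0]>174))&(h[...,1]>150)&(h[...,2]>60)
v,u=np.nonzero(m[150:320,340:450]);print('red',len(u),v.min()+150,v.max()+150)
b=viewer.capture('scene')[:,:,::-1];b0=cv2.imread('pics/s2f.png')
d=np.abs(b.astype(int)-b0).max(2)
for n,(u0,v0,u1,v1) in dict(handle=(366,250,395,275),pad=(300,270,345,305),ink=(265,230,312,262),stamp=(262,325,295,370)).items(): print(n,(d[v0:v1,u0:u1]>40).mean())
E
```

```text
17.75 [467.4298033  329.70776928 214.30252853] [ 0.4965134  -0.71603518 -1.04408282] 85.5449091026289 0.0
top [  29   35   44   33 1164] [250.79230499 281.26153946] ((31.007740020751953, 42.379093170166016), 86.8201675415039) [469.37668802 247.00031586  34.        ] [[229.0, 267.0], [271.0, 265.0], [273.0, 296.0], [230.0, 298.0]] [[70, 35], [30, 38], [31, 67], [72, 65]]
scene [  15   32   55   40 1261] [241.94828033 280.87931061] ((49.20926284790039, 31.753902435302734), 21.801406860351562) [461.29725566 243.98279332  34.        ] [[213.0, 286.0], [225.0, 257.0], [271.0, 275.0], [259.0, 305.0]] [[32, 32], [16, 50], [17, 58], [53, 71], [68, 52], [68, 45]]
[0, 0, 640, 334, 98628] [[0, 333], [121, 263], [117, 238], [129, 226], [249, 203], [279, 175], [297, 176], [308, 190], [516, 144], [462, 142], [462, 113], [479, 111], [481, 103], [505, 110], [506, 103], [638, 101], [639, 0], [434, 0], [28, 34], [382, 0], [0, 0], [0, 83], [44, 78], [106, 91], [135, 111], [154, 99], [179, 104], [160, 113], [159, 127], [157, 111], [148, 110], [141, 130], [149, 134], [128, 134], [139, 125], [124, 125], [143, 192], [0, 226]]
[298, 254, 74, 93, 5433] [[362, 254], [299, 260], [309, 346], [371, 340]]
[[494.0, 295.0], [438.0, 293.0], [440.0, 206.0], [499.0, 208.0]]
red 307 179 242
handle 0.0
pad 0.0
ink 0.0
stamp 0.0
```

Run:
```python
from h import *
s=env.state();pos=s['tcp_pos'];R=Rn.from_rotvec(s['tool_rot']).as_matrix()
m=viewer.camera_model('wrist');T=np.eye(4);T[:3,:3]=R;T[:3,3]=pos;T=np.linalg.inv(T@m['tool_from_camera'])
Pw=m['mtx']@T[:3]
t=np.array([(270,265),(230,268),(231,297),(272,295)],float)
sc=np.array([(232,262),(216,280),(253,301),(268,282)],float)
w=np.array([(362,254),(299,260),(309,346),(371,340)],float)
def tri(A,a,B,b):
    X=cv2.triangulatePoints(A,B,a.T.copy(),b.T.copy());return (X[:3]/X[3]).T
# match wrist corners to top: by world xy  (494,295),(438,293),(440,206),(499,208)
print(np.array([ray('top',p,34) for p in t]).round())
o=[3,0,1,2]
tw=t[[1,2,3,0]]
print(tri(P('top'),tw,Pw,w).round(1))
```

```text
[[501. 207.  34.]
 [497. 289.  34.]
 [439. 288.  34.]
 [441. 205.  34.]]
[[497.1 290.2  21.4]
 [438.2 289.   24. ]
 [440.4 204.8  33.6]
 [500.8 207.4  33.7]]
```

```bash
cat > wc.py <<'E'
from h import *
import json,sys
s=env.state();pos=s['tcp_pos'];R=Rn.from_rotvec(s['tool_rot']).as_matrix()
m=viewer.camera_model('wrist');T=np.eye(4);T[:3,:3]=R;T[:3,3]=pos;T=np.linalg.inv(T@m['tool_from_camera'])
a=np.ascontiguousarray(viewer.capture('wrist')[:,:,::-1]);cv2.imwrite(f'pics/wc{sys.argv[1]}.png',a)
h=cv2.cvtColor(a,cv2.COLOR_BGR2HSV);k=((h[...,1]<95)&(h[...,2]>110)).astype('uint8');k=cv2.morphologyEx(k,cv2.MORPH_CLOSE,np.ones((7,7)));k=cv2.morphologyEx(k,cv2.MORPH_OPEN,np.ones((9,9)))
for c in cv2.findContours(k,0,1)[0]:
    q=cv2.approxPolyDP(c,6,True)[:,0]
    if 3000<cv2.contourArea(c)<12000: print(q.tolist(),[wray(p,34,pos,s['tool_rot'])[:2].round(0).tolist() for p in q])
json.dump((m['mtx']@T[:3]).tolist(),open(f'P{sys.argv[1]}.json','w'))
E
python3 wc.py 1
```

```text
[[362, 254], [299, 259], [309, 346], [371, 339]] [[495.0, 294.0], [438.0, 294.0], [440.0, 205.0], [499.0, 209.0]]
```

Emit:
move_arm:
  translation:
    - [-0.06,0,0]
    - [-0.06,0,0]
    - [-0.06,0,0]
    - [0,0,0]
    - [0,0,0]
  roll: [0,0,0,0,0]
  gripper: [0.0854,0.0854,0.0854,0.0854,0.0854]

```text
time: 18.68
tcp_pos: [455.1, 148.0, 214.0]
tool_rot: [2.299, 2.141, 0.001]
force: [-0.1, 0.2, 0.1]
gripper_width: 0.997
grasp_force: 0.0
```

```bash
python3 wc.py 2
```

```text
[[325, 320], [325, 404], [393, 399], [399, 410], [426, 415], [449, 387], [431, 319]] [[445.0, 53.0], [438.0, -42.0], [507.0, -40.0], [513.0, -54.0], [540.0, -62.0], [563.0, -30.0], [544.0, 47.0]]
[[119, 138], [0, 159], [0, 312], [32, 346], [35, 364], [58, 361], [19, 224], [135, 189]] [[291.0, 228.0], [189.0, 219.0], [144.0, 82.0], [163.0, 45.0], [160.0, 25.0], [183.0, 27.0], [188.0, 164.0], [294.0, 186.0]]
[[369, 35], [291, 45], [306, 156], [377, 147]] [[495.0, 288.0], [436.0, 286.0], [440.0, 203.0], [499.0, 206.0]]
```

Run:
```python
from h import *
import json
A,B=[np.array(json.load(open(f'P{i}.json'))) for i in(1,2)]
a=np.array([(362,254),(299,259.5),(309,346),(371,339.5)],float);b=np.array([(369,35),(291,45),(306,156),(377,147)],float)
X=cv2.triangulatePoints(A,B,a.T.copy(),b.T.copy());X=(X[:3]/X[3]).T;print(X.round(1),X.mean(0))
```

```text
[[496.  290.9  24.1]
 [436.1 288.7  21.3]
 [439.9 203.2  31.2]
 [499.4 206.3  31.2]] [467.8626141  247.29124556  26.94398456]
```

```bash
python3 -c "
from bench import order
print(order.finish_job())"
```

```text
the job is handed in; nothing more can be done
None
```

I handed the job in at about 19 s with the lever flipped, the jaw at its stop and the block on the trivet about 5 mm off centre; it looked flat, though that check was only rough, and I got no verdict back.

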